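Set a gearbox band adjuster by clicks

TASK

Set the click-stop band adjuster on the gearbox cover: turn the dial clockwise until it is seated firmly against its stop pin (about 0.55 N m in all; do not force it, 1.1 N m ruins the band), then back it off anticlockwise exactly three clicks, and slide the lock fully home into the dial to keep it there. Let go of everything and leave the other parts on the bench where they are.

Things in the scene. Friction and masses are not known exactly. Their poses are not given: they have to be found in the camera images.
- adjuster: the gearbox servo cover, a ribbed aluminium casting 130 x 210 x 45 mm fixed to the bench, with the dial, stop pin and lock on its flat top (z = 45 mm). Origin under its centre; x across its short side, y along its long side, z up
- dial_grip (a point): point on the dial's upright axis (adjuster x 0, y -40 mm), 42 mm above the cover, turning with the dial, x along its black grip bar: 46 mm long, 14 wide, from 16 to 52 mm above the cover; grip across the width, fingertips 20 mm or more above the cover. Under the bar a steel wheel of 12 pointed teeth, radius 33, top at 16 mm; a steel lug on +x reaches radius 44, top at 19 mm
- dial (a joint): turn of the dial in rad, growing anticlockwise seen from above; at 0 the bar lies along the adjuster's x. Rest positions (clicks) every 0.524: 0, 0.524, 1.047, 1.571...; a click takes about 0.2 N m; let go, it falls into the nearest. At about -0.03 the lug meets the stop pin: clicks count from the rest position 0 beside it. Starts two to four clicks out
- stop_pin: fixed, rigid upright steel pin, 8 mm across, 19 mm tall, on the cover 40 mm from the dial's axis; the dial's lug meets it when turned fully clockwise. Torque on the dial is the lug's push on the pin (N) times 0.04 m, plus about 0.1 N m of the click spring; a push of 6 to 25 N is right. Origin at its foot
- lock_tab (a point): point on the middle of the lock's upright steel tab, 30 mm above the cover; the tab is 24 mm wide along the adjuster's x, 10 mm thick along its y, from 2 to 46 mm above the cover. It slides on the cover on a flat bar towards the dial, along the adjuster's -y, against about 3 N of friction, and stays where left
- lock (a joint): travel of the lock in m: 0 fully out, 0.014 fully home against its end stop, its round nose between two teeth of the dial. It goes home only with the dial at a rest position
- bearing: bearing ring, 52 mm across, 15 mm tall, bystander
- washer: brass thrust washer, 60 mm across, 5 mm thick, bystander
- socket: steel hex-drive socket, 27 mm across, 34 mm tall, bystander
- gear: dark pinion gear, 59 mm across, 26 mm tall, bystander
- spanner: wrench lying on the bench, 190 mm long, bystander
- driver: screwdriver lying on the bench, 200 mm long, bystander

How it is judged (in metres and radians):
On the way, in this order (a step that is already met when the one before it is completed fails the run):
1. the dial is seated: its lug presses on the stop pin with more than 6 N (contact force between dial and stop_pin above 6 N), for 0.1 s.
2. the dial is backed off to the third click (value of joint dial between 1.42 and 1.72 rad), for 0.2 s.
3. the lock is home (value of joint lock above 0.0115 m), for 0.1 s.
At the end, for the whole second after the job is handed in: after seating, the dial rests at the third click from the stop (1.571 rad, within 0.15 rad), still, and the lock is home (within 2.5 mm of its end stop) (all of step 2 and value of joint lock above 0.0115 m and velocity of joint dial between -0.1 and 0.1 rad/s); the robot touches nothing.
It fails at once if the dial is forced: its lug presses on the stop pin with more than 25 N (contact force between dial and stop_pin above 25 N).
It fails at once if a part lying on the bench is moved by more than 25 mm (distance of any of bearing, washer, socket, gear, spanner, driver from where it was at the start of the episode above 0.025 m).
It also fails if it takes over 72 s, if anything falls off the work surface, if the arm or the gripper's body presses on something with over 40 N, if the wrist force passes 120 N, or if a joint passes its speed limit or range.

ROBOT

A 6-joint arm with a two-finger parallel gripper is mounted at the origin on the work surface. World frame = base frame: x ahead of the robot, y to its left, z up, the work surface at z = 0. Lengths are in mm, angles in degrees, forces in N, time in s.
With the tool pointing down it reaches from about 300 to 850 mm from the base axis. Payload 4.2 kg.
Tool frame: the origin (TCP) lies at the very end of the fingers, on their centre line; the grasp point (between the pads) lies 19 mm behind it; z points along the fingers, y is the direction in which the jaws open and shut (so a half turn about z gives the same grasp; the last joint's range is limited). The gripper opens to 91 mm and grips with 3 to 60 N. Pads are 32 mm wide; open, the fingers measure 118 mm over their backs; the gripper's body (76 mm by 178 mm) begins 60 mm behind the grasp point.
Start: joints at [-64.572, 18.312, 89.639, -0, 72.044, -1.146], TCP at [257.232, -514.271, 213.976] pointing down, gripper open.
Joint ranges: [-177.97, 177.97], [-48.28, 115.42], [12.27, 149.76], [-77.06, 257.06], [2.81, 150.46], [-146.56, 146.56]. Speed limits (degrees/s): [147.25, 147.25, 180, 180, 180, 180].

INTERFACE

Orientations are given as [roll, pitch, yaw] about the fixed x, y, z axes, in that order (R = Rz(yaw) Ry(pitch) Rx(roll)).
In Python, from workcell import env gives the robot as it stands. The module is installed in compiled form; this text tells all that it offers.
- The arm moves only by the tool arm_command, never from a script. Its argument "targets" is a list of rows, each a list of 5 numbers: the closure, from 0 (fully open) to 1 (shut), then the shift along the tool's x, y, z each as a share of 50 cm, from -1 to 1, then the turn about the tool's z as a share of pi/4 rad, from -1 to 1. A call has 1 to 8 rows; each row is the pose to reach, as a shift and turn from the pose measured when the call began, along the tool's axes at that moment; what a row does not reach only later rows make up. A row lasts 1/12 s, in which the tool goes at most 41.7 mm and 7.16 degrees, less where a joint would pass 70% of its speed; a pose out of reach is approached as far as the arm can. A call with a number of a shift or a turn outside -1 to 1 is refused whole. A call with a gripper value outside its range is refused whole. The fingers move at their own pace and stop on an object; "squeeze" is the grip in N (left out, the last holds). Time passes only in rows, so rows that repeat a pose let the fingers close. It gives the time, the measured TCP pose, the force and the opening at its end, in the units of the state.
- env.state(): the state, without advancing time (a new reading comes with each control period).
- env.grab_frame(name): name is "scene" or "top" or "wrist"; returns the picture (480x640x3 uint8, red, green, blue); there is no depth.
- env.camera_params(name): a dict with "camera_matrix" (3x3 intrinsics, pixels), "R" (3x3) and "t" (3): a world point X has camera coordinates R X + t; the wrist camera has in their place "hand_eye" (4x4, takes a point from camera to tool coordinates, whose origin is the TCP and whose axes are the flange's). Camera axes: x right, y down, z forward; pixel columns grow to the right and rows downward; lengths in mm; the calibration is good to about 2 mm. A picture is of the moment at which its call begins: read the wrist's pose just before it. camera_params takes no time and is no camera call.
- env.job_done(): hands the job in, once; it reports no verdict.
The state is a dict: "time_s": time; "qpos": joint angles; "qvel": joint speeds; "effort": joint torques, N m; "ee_pos": TCP position; "ee_rot": TCP orientation; "force": force on the tool from outside, world axes, zero at the start; "torque": the same for the moment, N m; "gripper_width": finger opening in mm.
Only numpy, scipy, OpenCV 4.12 (cv2) and the standard library are available. Lean on these libraries where they do the work, as an engineer would, in place of code of your own. Each camera call takes 0.05 s, during which the arm holds its last target.

## Working session

There is one attempt and no reset: what is moved stays moved. The work goes in short steps, Python scripts to look and compute and a tool call to move; the robot and the scene stay as the last step left them, time stands still between calls to the robot, and variables do not carry over. Pictures are saved under pics/ and viewed, and the job is handed in when it is done.

Besides the shell and the picture viewer there is one more tool, called after "Request:" in YAML: its name, and indented under it one key for each argument. arm_command: Moves the arm, as the interface text tells. Shift numbers are shares of 50 cm and turn numbers shares of pi/4 rad, none past 1 either way. Its arguments: {"type":"object","properties":{"targets":{"type":"array"},"squeeze":{"type":"number"}},"required":["targets"]}

```bash
mkdir -p pics; python3 - <<'E'
from workcell import env
import cv2
print(env.state())
for n in ["scene","top","wrist"]:
    im=env.grab_frame(n); cv2.imwrite(f"pics/{n}0.png",im[:,:,::-1]); print(n,env.camera_params(n))
E
```

```text
{'time_s': 0.0, 'qpos': array([-6.45722444e+01,  1.83534551e+01,  8.97068882e+01, -1.29383778e-03,
        7.20406506e+01, -1.14555864e+00]), 'qvel': array([ 0.04092265,  0.0531525 , -0.02260071,  0.02034397,  0.033516  ,
        0.02539812]), 'effort': array([ 1.33664464e-03, -4.12467957e+01, -2.31970650e+01,  7.28895748e-02,
        4.56318946e-02, -1.26720270e-04]), 'ee_pos': array([ 257.00913236, -513.81750255,  213.0988003 ]), 'ee_rot': array([-1.79899002e+02, -7.89268980e-04,  2.65737136e+01]), 'force': array([ 0.23054616, -0.19398542,  0.84805667]), 'torque': array([-0.01033906, -0.06492817, -0.00876256]), 'gripper_width': 90.90238953795661}
scene {'camera_matrix': array([[443.00621597,   0.        , 325.16067889],
       [  0.        , 443.00621597, 233.63058853],
       [  0.        ,   0.        ,   1.        ]]), 'R': array([[-0.65547662,  0.75512839,  0.01146837],
       [ 0.63938649,  0.56296234, -0.52369678],
       [-0.40191456, -0.33593828, -0.85182754]]), 't': array([ 390.67929674, -334.90723605, 1672.62198193])}
top {'camera_matrix': array([[446.29240345,   0.      
[... 165 characters left out ...]
00896687],
       [-0.98331448, -0.02205995, -0.18057128],
       [ 0.18031388,  0.01316423, -0.98352103]]), 't': array([ -28.14989692,  609.29412022, 1029.55737746])}
wrist {'camera_matrix': array([[426.75180524,   0.        , 322.1795206 ],
       [  0.        , 426.75180524, 250.31500651],
       [  0.        ,   0.        ,   1.        ]]), 'hand_eye': array([[ 1.96510441e-03, -9.57660959e-01, -2.87891690e-01,
         8.15574344e+01],
       [ 9.99998049e-01,  1.93973902e-03,  3.73363489e-04,
        -1.75048908e-01],
       [ 2.00879106e-04, -2.87891862e-01,  9.57662903e-01,
        -1.71151062e+02],
       [ 0.00000000e+00,  0.00000000e+00,  0.00000000e+00,
         1.00000000e+00]])}
```

View pics/scene0.png

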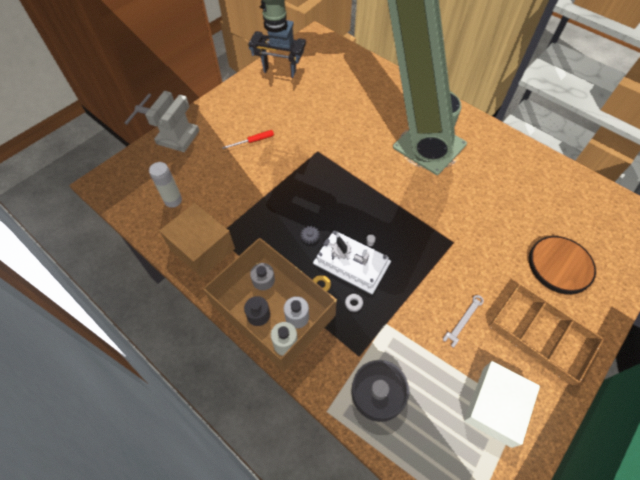

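View pics/top0.png

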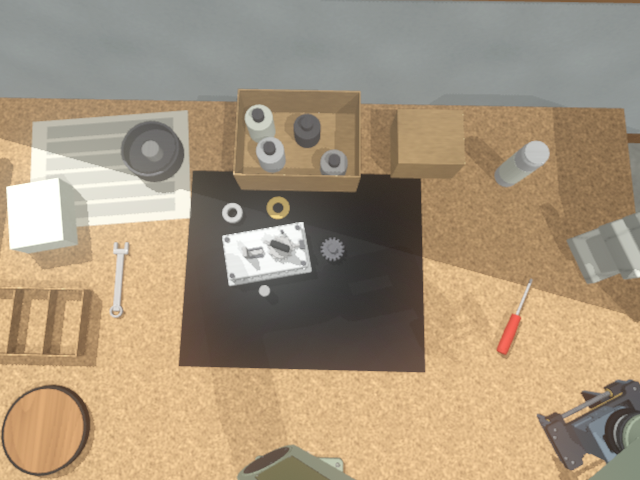

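View pics/wrist0.png

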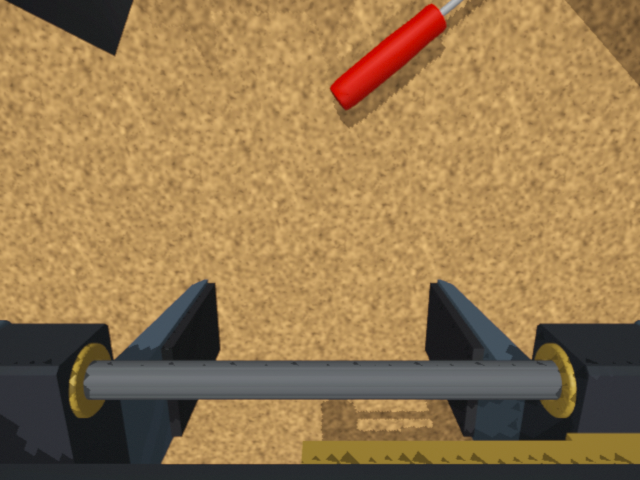

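The views show the cover at about (267,253) in the top view. The dial is at its right end (world -y) and the lock to its left. The gear is at (332,249), the socket at (265,291), the bearing at (232,212) and the washer at (278,208). I'll measure the cover next.

```bash
cat > h.py <<'E'
from workcell import env
import cv2, numpy as np
def ray(n,uv,z,st=None):
    p=env.camera_params(n);K=p["camera_matrix"]
    d=np.linalg.inv(K)@np.array([uv[0],uv[1],1.])
    if n=="wrist":
        from scipy.spatial.transform import Rotation as Ro
        R=Ro.from_euler('xyz',st["ee_rot"],degrees=True).as_matrix()
        H=p["hand_eye"]; o=R@H[:3,3]+st["ee_pos"]; d=R@H[:3,:3]@d
    else:
        o=-p["R"].T@p["t"]; d=p["R"].T@d
    return o+d*(z-o[2])/d[2]
def proj(n,X,st=None):
    p=env.camera_params(n);K=p["camera_matrix"]
    if n=="wrist":
        from scipy.spatial.transform import Rotation as Ro
        R=Ro.from_euler('xyz',st["ee_rot"],degrees=True).as_matrix()
        H=p["hand_eye"]; c=H[:3,:3].T@(R.T@(np.array(X)-st["ee_pos"])-H[:3,3])
    else: c=p["R"]@np.array(X)+p["t"]
    u=K@c; return u[:2]/u[2]
E
python3 - <<'E'
from h import *
im=cv2.imread("pics/top0.png")
c=im[210:310,200:360]; cv2.imwrite("pics/topc.png",cv2.resize(c,None,fx=5,fy=5,interpolation=cv2.INTER_CUBIC))
g=cv2.cvtColor(im,cv2.COLOR_BGR2GRAY); m=np.zeros_like(g); m[215:290,215:318]=(g[215:290,215:318]>90)*255
n,l,s,ce=cv2.connectedComponentsWithStats(m); i=1+np.argmax(s[1:,4])
cs,_=cv2.findContours((l==i).astype(np.uint8),0,1); r=cv2.minAreaRect(cs[0]);b=cv2.boxPoints(r);print(r,b)
for q in b: print(q,ray("top",q,45).round(1))
print(ray("top",r[0],45))
E
```

```text
((260.42193603515625, 244.7427520751953), (72.60730743408203, 93.81928253173828), 81.25383758544922) [[208.53754 215.9942 ]
 [301.26587 201.7283 ]
 [312.30634 273.4913 ]
 [219.578   287.7572 ]]
[208.53754 215.9942 ] [666.4 237.1  45. ]
[301.26587 201.7283 ] [707.9   7.7  45. ]
[312.30634 273.4913 ] [529.1 -23.9  45. ]
[219.578  287.7572] [489.5 198.9  45. ]
[596.86633818 104.91439784  45.        ]
```

View pics/topc.png

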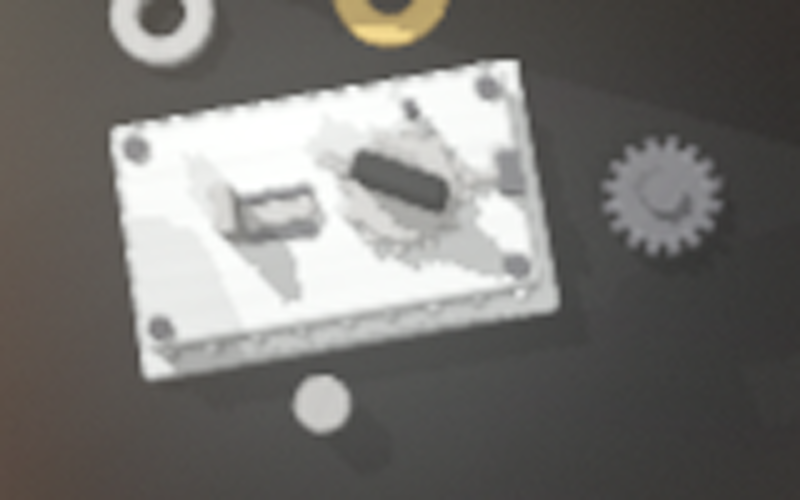

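```bash
python3 - <<'E'
from h import *
P=[ray("top",(200+x/5-.4,210+y/5-.4),46) for x,y in [(137,150),(488,87),(517,265),(161,328)]]
P=np.array(P);print(P.round(1)); c=P.mean(0); yd=(P[0]-P[1]+P[3]-P[2]);yd/=np.linalg.norm(yd)
print(c,yd,np.degrees(np.arctan2(-yd[0],yd[1])),[np.linalg.norm(P[i]-P[i-1]) for i in range(4)])
print("dial",c-40*yd)
b=np.array([ray("top",(200+x/5-.4,210+y/5-.4),97) for x,y in [(358,165),(442,195)]]);print(b,b.mean(0))
d=b[1]-b[0];print("bar ang",np.degrees(np.arctan2(d[1],d[0])), np.linalg.norm(d))
t=[ray("top",(200+x/5-.4,210+y/5-.4),91) for x,y in [(276,200)]];print("tab",t)
st=env.state();print("where in wrist", proj("wrist",c,st))
E
```

```text
[[607.7 187.5  46. ]
 [643.1  16.   46. ]
 [555.   -0.7  46. ]
 [520.4 170.9  46. ]]
[581.54211602  93.42076371  46.        ] [-0.20021626  0.97975173  0.        ] 11.549605521899625 [np.float64(88.85524439999936), np.float64(175.17014600038644), np.float64(89.62516890225899), np.float64(174.9983675453341)]
dial [589.55076636  54.23069456  46.        ]
[[593.68898061  73.52065559  97.        ]
 [580.38891738  33.81900537  97.        ]] [587.03894899  53.66983048  97.        ]
bar ang -108.52086298002513 41.870188823611805
tab [array([577.22977482, 111.90533085,  91.        ])]
where in wrist [ -586.51066894 -1029.07763745]
```

Request:
arm_command:
  targets:
    - [0,0.07,-0.045,-0.01,0]
    - [0,0.138,-0.09,-0.02,0]
    - [0,0.207,-0.135,-0.03,0]
    - [0,0.276,-0.18,-0.04,0]
    - [0,0.345,-0.225,-0.05,0]
    - [0,0.414,-0.27,-0.06,0]
    - [0,0.483,-0.315,-0.06,0]
    - [0,0.552,-0.36,-0.06,0]

```text
time_s: 0.82
ee_pos: [424.0, -227.7, 243.9]
ee_rot: [-180.0, -0.0, 26.6]
force: [0.4, 1.0, -0.4]
gripper_width: 91.4
```

Request:
arm_command:
  targets:
    - [0,0.07,-0.045,0,-0.12]
    - [0,0.138,-0.09,0,-0.25]
    - [0,0.207,-0.135,0,-0.37]
    - [0,0.276,-0.18,0,-0.5]
    - [0,0.345,-0.225,0,-0.62]
    - [0,0.414,-0.27,0,-0.75]
    - [0,0.483,-0.315,0,-0.87]
    - [0,0.53,-0.35,0,-1]

```text
time_s: 1.48
ee_pos: [584.1, 50.5, 243.6]
ee_rot: [-180.0, -0.1, 71.9]
force: [0.3, -0.7, 0.4]
gripper_width: 91.5
```

```bash
python3 - <<'E'
from h import *
st=env.state();print(st["ee_pos"],st["ee_rot"])
im=env.grab_frame("wrist"); cv2.imwrite("pics/w1.png",im[:,:,::-1])
for X in [(589.5,54.2,97),(577,112,91)]: print(proj("wrist",X,st))
E
```

```text
[584.1041921   50.51927603 243.58990625] [-1.79983711e+02 -9.58682745e-02  7.19310403e+01]
[327.68398196 226.98882122]
[287.92085745 158.175168  ]
```

View pics/w1.png

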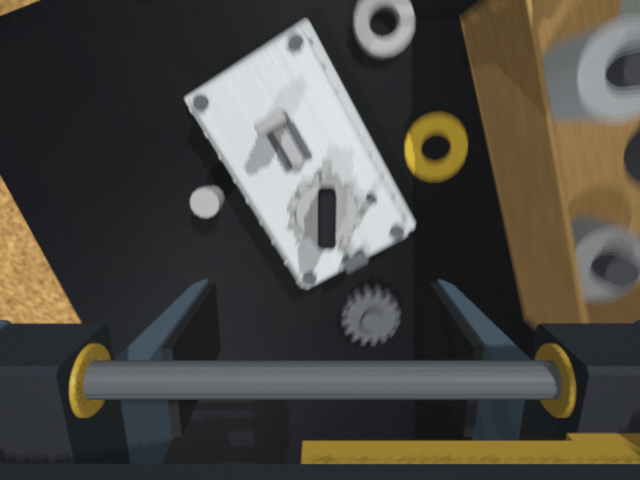

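```bash
python3 - <<'E'
from h import *
im=cv2.imread("pics/w1.png")
c=im[90:290,230:430]; cv2.imwrite("pics/w1c.png",cv2.resize(c,None,fx=3,fy=3,interpolation=cv2.INTER_CUBIC))
g=im.max(2); m=np.zeros_like(g); m[175:255,300:350]=(g[175:255,300:350]<70)*255
n,l,s,ce=cv2.connectedComponentsWithStats(m); i=1+np.argmax(s[1:,4]);print(s[i],ce[i])
cs,_=cv2.findContours((l==i).astype(np.uint8),0,1); print(cv2.minAreaRect(cs[0]))
E
```

```text
[318 189  18  58 973] [326.09660843 217.53956835]
((326.5, 217.5), (57.0, 17.0), 90.0)
```

View pics/w1c.png

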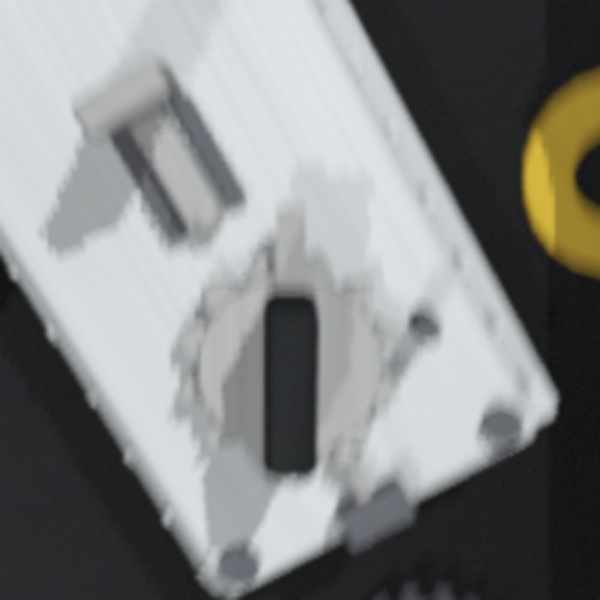

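```bash
python3 - <<'E'
from h import *
st=dict(ee_pos=np.array([584.104,50.519,243.59]),ee_rot=np.array([-179.984,-.0959,71.931]))
W=lambda x,y,z: ray("wrist",(230+x/3-.33,90+y/3-.33),z,st)
S=[ray("wrist",p,46,st) for p in [(201,103),(295,42)]]+[W(501,424,46),W(237,563,46)]
S=np.array(S);print(S.round(1));c=S.mean(0);yd=S[0]-S[3]+S[1]-S[2];yd/=np.linalg.norm(yd)
print(c,np.degrees(np.arctan2(-yd[0],yd[1])),[np.linalg.norm(S[i]-S[i-1]).round(1) for i in range(4)]);xd=np.array([yd[1],-yd[0],0])
print("dial",c-40*yd)
print("bar",ray("wrist",(326.5,217.5),97,st),ray("wrist",(326.5,189),97,st),ray("wrist",(326.5,247),97,st))
for n,q in [("pin",W(427,322,64)),("tabtop",W(122,100,91))]: print(n,q,(q-c)@xd,(q-c)@yd)
im=cv2.imread("pics/scene0.png")[210:300,300:400]; cv2.imwrite("pics/s0c.png",cv2.resize(im,None,fx=6,fy=6,interpolation=cv2.INTER_CUBIC))
E
```

```text
[[519.5 173.5  46. ]
 [607.4 192.8  46. ]
 [643.6  20.   46. ]
 [555.2   2.5  46. ]]
[581.41478368  97.18687552  46.        ] 11.81522658000171 [np.float64(174.7), np.float64(90.0), np.float64(176.5), np.float64(90.1)]
dial [589.60503098  58.03435518  46.        ]
bar [590.90106874  61.52776168  97.        ] [597.5222015   82.16161229  97.        ] [583.7704609   39.30620197  97.        ]
pin [630.07052393  59.51680922  64.        ] 39.91169252794113 -46.83451455841256
tabtop [573.11176088 139.62425443  91.        ] 0.5622089772546222 43.238353774075634
```

View pics/s0c.png

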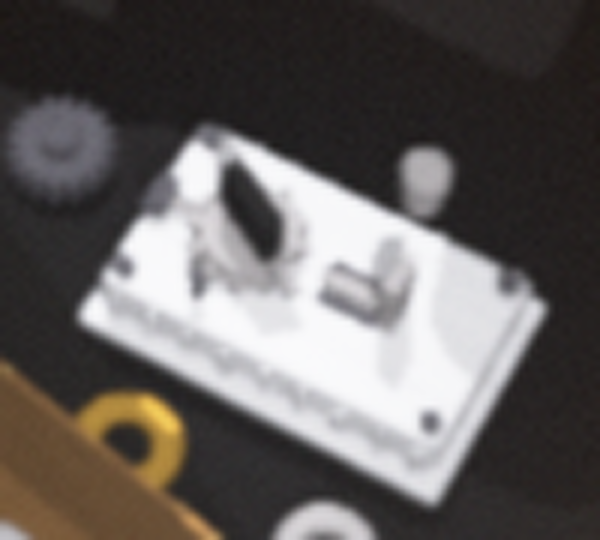

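The wrist and top views disagree by about 4 mm in y. I'll turn the wrist 90° and measure again, so the hand-eye offset can be separated from the position.

Request:
arm_command:
  targets:
    - [0,0,0,0,0.14]
    - [0,0,0,0,0.28]
    - [0,0,0,0,0.42]
    - [0,0,0,0,0.56]
    - [0,0,0,0,0.7]
    - [0,0,0,0,0.84]
    - [0,0,0,0,1]
    - [0,0,0,0,1]

```text
time_s: 2.2
ee_pos: [585.6, 54.2, 242.8]
ee_rot: [-179.8, -0.2, 27.1]
force: [-0.0, -0.4, 0.5]
gripper_width: 91.2
```

Request:
arm_command:
  targets:
    - [0,0,0,0,0.14]
    - [0,0,0,0,0.28]
    - [0,0,0,0,0.42]
    - [0,0,0,0,0.56]
    - [0,0,0,0,0.7]
    - [0,0,0,0,0.84]
    - [0,0,0,0,1]
    - [0,0,0,0,1]

```text
time_s: 2.87
ee_pos: [585.4, 54.0, 242.5]
ee_rot: [-179.7, 0.1, -17.8]
force: [-1.0, -0.7, -0.7]
gripper_width: 91.3
```

```bash
python3 - <<'E'
from h import *
st=env.state();print(repr(st["ee_pos"]),repr(st["ee_rot"]))
im=env.grab_frame("wrist"); cv2.imwrite("pics/w2.png",im[:,:,::-1])
st=env.state();print(repr(st["ee_pos"]),repr(st["ee_rot"]),st['time_s'])
E
```

```text
array([585.38160995,  53.97040815, 242.54572883]) array([-1.79707285e+02,  7.60916437e-02, -1.78370704e+01])
array([585.42386116,  54.03079507, 242.61252628]) array([-1.79700491e+02,  6.73367295e-02, -1.76077611e+01]) 2.9167
```

View pics/w2.png

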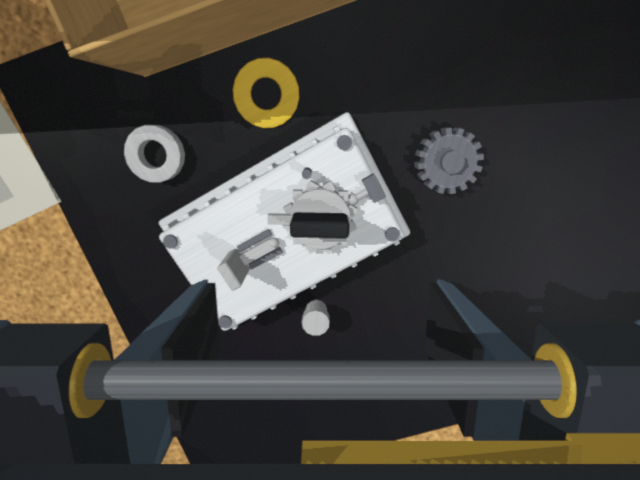

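```bash
python3 - <<'E'
from h import *
st=dict(ee_pos=np.array([585.4,54.0,242.57]),ee_rot=np.array([-179.707,.075,-17.75]))
S=np.array([ray("wrist",p,46,st) for p in [(226,322.5),(170,241),(344,142.5),(392,234)]])
print(S.round(1));c=S.mean(0);yd=S[0]-S[3]+S[1]-S[2];yd/=np.linalg.norm(yd);xd=np.array([yd[1],-yd[0],0])
print(c,np.degrees(np.arctan2(-yd[0],yd[1])),[np.linalg.norm(S[i]-S[i-1]).round(1) for i in range(4)])
print("dial",c-40*yd)
im=cv2.imread("pics/w2.png")
cv2.imwrite("pics/w2c.png",cv2.resize(im[140:300,200:400],None,fx=4,fy=4,interpolation=cv2.INTER_CUBIC))
E
```

```text
[[ 5.170e+02  1.724e+02  4.600e+01]
 [ 6.071e+02  1.910e+02  4.600e+01]
 [ 6.419e+02  1.780e+01  4.600e+01]
 [ 5.534e+02 -1.000e-01  4.600e+01]]
[579.85464023  95.26262253  46.        ] 11.632803013156197 [np.float64(176.3), np.float64(92.0), np.float64(176.6), np.float64(90.3)]
dial [587.92018884  56.08422382  46.        ]
```

View pics/w2c.png

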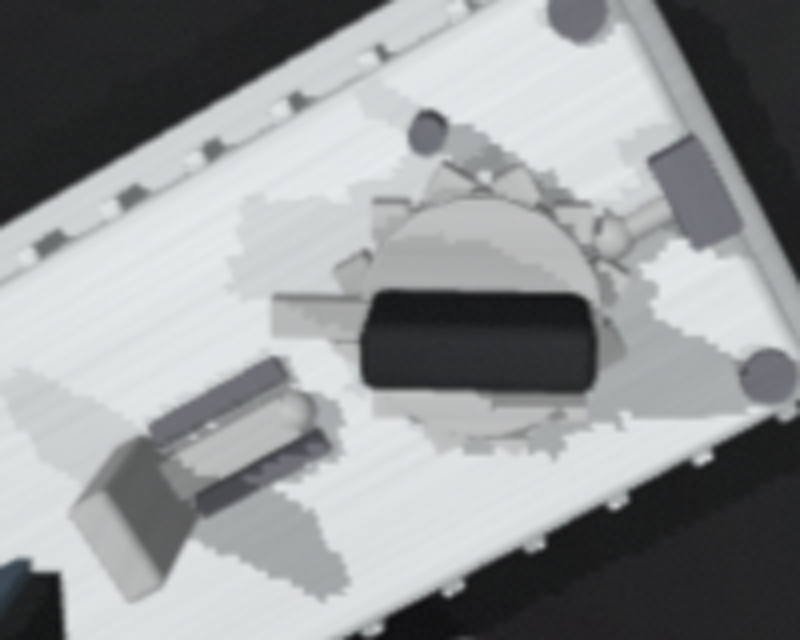

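```bash
python3 - <<'E'
from h import *
st=dict(ee_pos=np.array([585.4,54.0,242.57]),ee_rot=np.array([-179.707,.075,-17.75]))
for p,z in [((319.6,229.3),97),((319.6,237),97),((229,276),91),((307,172.5),64)]:print(p,ray("wrist",p,z,st))
for X in [(589,56,97),(589,56,46)]: print(proj("scene",X),proj("top",X))
E
```

```text
(319.6, 229.3) [588.85797126  55.59912124  97.        ]
(319.6, 237) [583.06242875  57.45295555  97.        ]
(229, 276) [572.6212167  137.44286941  91.        ]
(307, 172.5) [629.39560288  53.71832033  64.        ]
[341.0965623  241.07305124] [278.6207436  244.74501519]
[340.40607979 249.42542972] [280.20324527 248.28722571]
```

Request:
arm_command:
  targets:
    - [0,0,0,0,-0.14]
    - [0,0,0,0,-0.28]
    - [0,0,0,0,-0.42]
    - [0,0,0,0,-0.56]
    - [0,0,0,0,-0.7]
    - [0,0,0,0,-0.84]
    - [0,0,0,0,-1]
    - [0,0,0,0,-1]

```text
time_s: 3.58
ee_pos: [585.3, 53.9, 242.5]
ee_rot: [-179.7, -0.2, 27.8]
force: [-0.9, -0.7, 0.2]
gripper_width: 90.9
```

Request:
arm_command:
  targets:
    - [0.3,0,0,0,-0.14]
    - [0.3,0,0,0,-0.28]
    - [0.3,0,0,0,-0.42]
    - [0.3,0,0,0,-0.56]
    - [0.3,0,0,0,-0.7]
    - [0.3,0,0,0,-0.84]
    - [0.3,0,0,0,-0.98]
    - [0.3,0,0,0,-0.98]

```text
time_s: 4.25
ee_pos: [585.2, 53.9, 242.4]
ee_rot: [-179.9, -0.3, 71.9]
force: [0.2, 0.3, -1.0]
gripper_width: 63.8
```

Request:
arm_command:
  targets:
    - [0.3,0,0,0,0]
    - [0.3,0,0,0,0]

```text
time_s: 4.42
ee_pos: [585.2, 53.8, 242.4]
ee_rot: [-179.9, -0.3, 71.8]
force: [-0.0, 0.5, -0.2]
gripper_width: 63.9
```

Request:
arm_command:
  targets:
    - [0.3,0.0066,0.0058,0.04,0]
    - [0.3,0.0066,0.0058,0.1,0]
    - [0.3,0.0066,0.0058,0.16,0]
    - [0.3,0.0066,0.0058,0.22,0]
    - [0.3,0.0066,0.0058,0.254,0]
    - [0.3,0.0066,0.0058,0.254,0]
    - [0.3,0.0066,0.0058,0.254,0]

```text
time_s: 5.0
ee_pos: [588.7, 56.7, 114.9]
ee_rot: [-179.8, -0.2, 71.8]
force: [-0.4, -0.5, 0.7]
gripper_width: 63.9
```

```bash
python3 - <<'E'
from h import *
st=env.state();print(repr(st["ee_pos"]),repr(st["ee_rot"]))
im=env.grab_frame("wrist"); cv2.imwrite("pics/w3.png",im[:,:,::-1])
for X in [(589,56,97),(572.6,138,91)]:print(proj("wrist",X,st))
for u in [(322,250)]: pass
E
```

```text
array([588.68726205,  56.71218902, 114.9201087 ]) array([-179.81027314,   -0.24823961,   71.76216751])
[323.47209441 301.34446494]
[231.3459003 144.5126669]
```

View pics/w3.png

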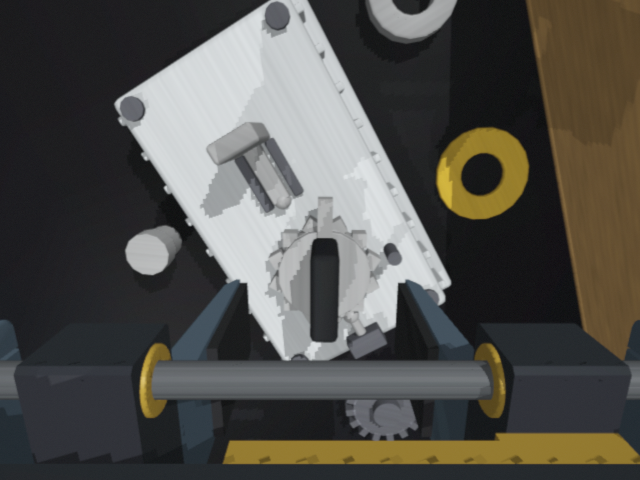

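Request:
arm_command:
  targets:
    - [0.3,0,0,0.03,0]
    - [0.3,0,0,0.06,0]
    - [0.3,0,0,0.088,0]
    - [0.3,0,0,0.088,0]

```text
time_s: 5.38
ee_pos: [589.4, 57.0, 71.9]
ee_rot: [-179.9, -0.3, 71.7]
force: [0.1, -0.5, 0.3]
gripper_width: 64.0
```

Request:
arm_command:
  targets:
    - [1,0,0,0,0]
    - [1,0,0,0,0]
    - [1,0,0,0,0]
    - [1,0,0,0,0]
    - [1,0,0,0,0]
    - [1,0,0,0,0]
    - [1,0,0,0,0]
    - [1,0,0,0,0]
  squeeze: 10

```text
time_s: 6.05
ee_pos: [589.4, 57.0, 72.0]
ee_rot: [-179.9, -0.3, 71.7]
force: [-1.2, -0.5, 2.2]
gripper_width: 14.0
```

```bash
python3 - <<'E'
from h import *
for k in range(3):
  st=env.state();print(st["ee_pos"],st["ee_rot"],st["force"],st["torque"],st["gripper_width"])
  im=env.grab_frame("wrist")
cv2.imwrite("pics/w4.png",im[:,:,::-1])
E
```

```text
[589.3938149   56.99265278  71.98229782] [-179.91382798   -0.28878872   71.74446979] [-1.24766595 -0.53300838  2.20355769] [-0.08675666  0.01164701  0.06818267] 13.999273163605073
[589.4022253   56.97114377  72.02474162] [-179.91241293   -0.29141126   71.73246134] [-0.53277204 -0.6283088   0.30338268] [ 0.00365584 -0.05879501 -0.06283891] 14.06840540938835
[589.39460578  56.98313794  71.994194  ] [-179.90990789   -0.29088209   71.73087828] [-0.17598645  0.4456022   2.63890993] [-0.01942372 -0.03310989 -0.07484987] 13.843403250698124
```

View pics/w4.png

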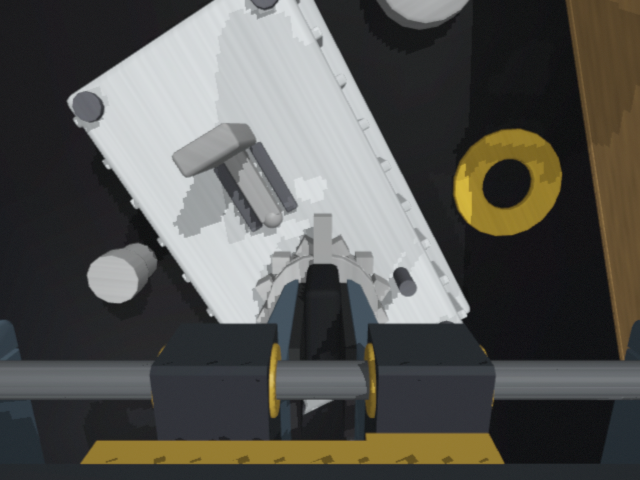

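Request:
arm_command:
  targets:
    - [1,0,0,0,0]
    - [1,0,0,0,0]
    - [1,0,0,0,0.06]
    - [1,0,0,0,0.12]
    - [1,0,0,0,0.18]
    - [1,0,0,0,0.24]
    - [1,0,0,0,0.3]
    - [1,0,0,0,0.3]
  squeeze: 45

```text
time_s: 6.87
ee_pos: [589.6, 56.9, 72.0]
ee_rot: [-179.9, -0.3, 58.2]
force: [0.9, -0.0, 1.2]
gripper_width: 13.9
```

```bash
cat > s.py <<'E'
from h import *
st=env.state();print(st['time_s'],st["ee_pos"].round(2),st["ee_rot"].round(2),st["force"].round(1),st["torque"].round(3),st["gripper_width"].round(2))
E
python3 s.py
```

```text
Traceback (most recent call last):
  File "s.py", line 2, in <module>
    st=env.state();print(st['time_s'],st["ee_pos"].round(2),st["ee_rot"].round(2),st["force"].round(1),st["torque"].round(3),st["gripper_width"].round(2))
                                                                                                                             ^^^^^^^^^^^^^^^^^^^^^^^^^
AttributeError: 'float' object has no attribute 'round'
```

```bash
sed -i 's/st\["gripper_width"\].round(2)/round(st["gripper_width"],2)/' s.py; python3 s.py
```

```text
6.8667 [589.62  56.89  71.99] [-179.88   -0.26   58.21] [ 0.9 -0.   1.2] [-0.102 -0.171  0.044] 13.94
```

Request:
arm_command:
  targets:
    - [1,0,0,0,0.08]
    - [1,0,0,0,0.16]
    - [1,0,0,0,0.25]
    - [1,0,0,0,0.34]
    - [1,0,0,0,0.43]
    - [1,0,0,0,0.52]
    - [1,0,0,0,0.6]
    - [1,0,0,0,0.6]

```text
time_s: 7.53
ee_pos: [590.0, 56.6, 72.0]
ee_rot: [-179.8, -0.2, 31.3]
force: [1.1, -1.0, 0.5]
gripper_width: 13.7
```

```bash
python3 s.py
```

```text
7.5333 [589.96  56.59  72.01] [-179.83   -0.2    31.26] [ 1.1 -1.   0.5] [-0.309 -0.24   0.059] 13.7
```

Request:
arm_command:
  targets:
    - [1,0,0,0,0.07]
    - [1,0,0,0,0.14]
    - [1,0,0,0,0.21]
    - [1,0,0,0,0.28]
    - [1,0,0,0,0.35]
    - [1,0,0,0,0.38]
    - [1,0,0,0,0.38]

```text
time_s: 8.12
ee_pos: [590.0, 56.3, 72.0]
ee_rot: [-179.8, -0.1, 14.2]
force: [-0.8, -2.1, 0.2]
gripper_width: 13.8
```

```bash
python3 s.py; python3 - <<'E'
from h import *
t=[]
for k in range(4):
  im=env.grab_frame("wrist"); t.append(env.state()["torque"])
print(np.mean(t,0),np.std(t,0)); cv2.imwrite("pics/w5.png",im[:,:,::-1])
E
```

```text
8.1167 [590.04  56.28  72.02] [-1.798e+02 -1.400e-01  1.424e+01] [-0.8 -2.1  0.2] [-0.326 -0.19  -0.137] 13.78
[-0.53033483 -0.24290799 -0.11049574] [0.03240547 0.04571001 0.026192  ]
```

View pics/w5.png

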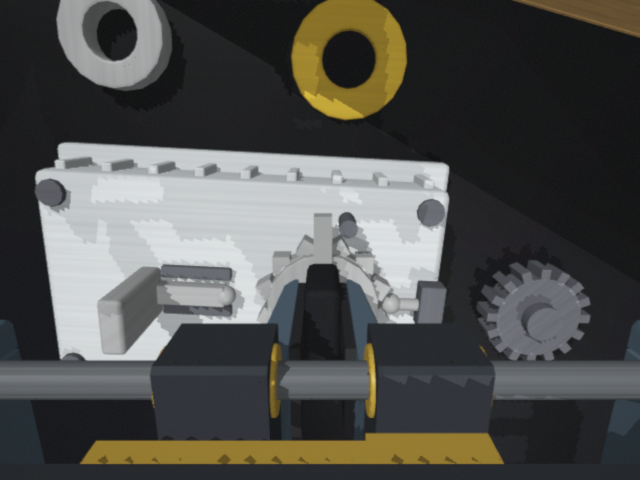

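Request:
arm_command:
  targets:
    - [1,0,0,0,0.04]
    - [1,0,0,0,0.08]
    - [1,0,0,0,0.08]

```text
time_s: 8.57
ee_pos: [590.1, 56.2, 72.0]
ee_rot: [-179.8, -0.1, 10.7]
force: [0.4, -1.4, 0.3]
gripper_width: 13.8
```

```bash
python3 s.py
```

```text
8.5667 [590.07  56.23  72.  ] [-1.7981e+02 -1.3000e-01  1.0670e+01] [ 0.4 -1.4  0.3] [-0.441 -0.195 -0.012] 13.84
```

Request:
arm_command:
  targets:
    - [1,0,0,0,0.02]
    - [1,0,0,0,0.02]

```text
time_s: 8.73
ee_pos: [590.1, 56.2, 72.0]
ee_rot: [-179.8, -0.1, 9.8]
force: [0.9, -0.5, 0.7]
gripper_width: 13.9
```

```bash
python3 s.py
```

```text
8.7333 [590.1   56.22  72.01] [-1.7982e+02 -1.3000e-01  9.8100e+00] [ 0.9 -0.5  0.7] [-0.449 -0.192  0.156] 13.92
```

Request:
arm_command:
  targets:
    - [1,0,0,0,0.012]
    - [1,0,0,0,0.012]

```text
time_s: 8.9
ee_pos: [590.1, 56.2, 72.0]
ee_rot: [-179.8, -0.1, 9.3]
force: [0.7, -1.6, -0.1]
gripper_width: 13.7
```

```bash
python3 s.py
```

```text
8.9 [590.08  56.24  72.01] [-1.7982e+02 -1.2000e-01  9.2900e+00] [ 0.7 -1.6 -0.1] [-0.351 -0.209  0.135] 13.66
```

Request:
arm_command:
  targets:
    - [1,0,0,0,0.012]
    - [1,0,0,0,0.012]

```text
time_s: 9.07
ee_pos: [590.1, 56.3, 72.0]
ee_rot: [-179.8, -0.1, 8.8]
force: [0.2, -0.7, -0.4]
gripper_width: 13.7
```

```bash
python3 s.py
```

```text
9.0667 [590.11  56.26  72.01] [-1.7983e+02 -1.2000e-01  8.7900e+00] [ 0.2 -0.7 -0.4] [-0.37  -0.276  0.435] 13.67
```

Request:
arm_command:
  targets:
    - [1,0,0,0,0.012]
    - [1,0,0,0,0.012]

```text
time_s: 9.23
ee_pos: [590.1, 56.3, 72.0]
ee_rot: [-179.8, -0.1, 8.3]
force: [-0.1, -2.1, 0.1]
gripper_width: 13.9
```

```bash
python3 s.py
```

```text
9.2333 [590.11  56.31  72.01] [-1.7985e+02 -1.2000e-01  8.3100e+00] [-0.1 -2.1  0.1] [-0.317 -0.212  0.712] 13.89
```

```bash
python3 - <<'E'
from h import *
for k in range(6):
  im=env.grab_frame("wrist"); s=env.state();print(s['time_s'],s["torque"].round(3),s['ee_rot'][2])
cv2.imwrite("pics/w6.png",im[:,:,::-1])
E
```

```text
9.2833 [-0.324 -0.186  0.74 ] 8.312661153359176
9.3333 [-0.394 -0.202  0.776] 8.30442025635084
9.3833 [-0.338 -0.205  0.824] 8.294428283089031
9.4333 [-0.344 -0.195  0.757] 8.286094133998086
9.4833 [-0.314 -0.199  0.763] 8.277091243048988
9.5333 [-0.261 -0.224  0.796] 8.271515079150106
```

View pics/w6.png

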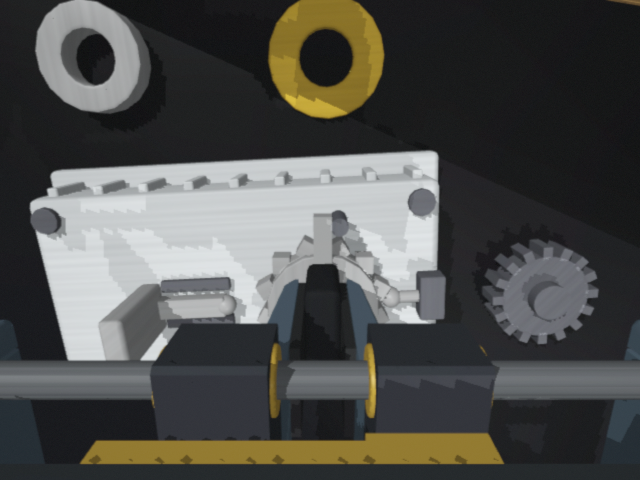

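Seated: the lug touches the pin at (331,225), and the torque has held at about 0.77 N m for 0.3 s, so the push is about 17 N. Next I'll back it off.

Request:
arm_command:
  targets:
    - [1,0,0,0,-0.08]
    - [1,0,0,0,-0.18]
    - [1,0,0,0,-0.28]
    - [1,0,0,0,-0.38]
    - [1,0,0,0,-0.48]
    - [1,0,0,0,-0.58]
    - [1,0,0,0,-0.68]
    - [1,0,0,0,-0.68]

```text
time_s: 10.2
ee_pos: [589.9, 56.6, 72.0]
ee_rot: [-179.8, -0.2, 38.8]
force: [0.6, 0.3, 0.4]
gripper_width: 13.3
```

Request:
arm_command:
  targets:
    - [1,0,0,0,-0.1]
    - [1,0,0,0,-0.2]
    - [1,0,0,0,-0.3]
    - [1,0,0,0,-0.4]
    - [1,0,0,0,-0.5]
    - [1,0,0,0,-0.6]
    - [1,0,0,0,-0.7]
    - [1,0,0,0,-0.7]

```text
time_s: 10.87
ee_pos: [589.5, 56.9, 72.0]
ee_rot: [-179.9, -0.3, 70.2]
force: [0.2, -0.1, 1.6]
gripper_width: 13.9
```

```bash
python3 s.py
```

```text
10.8667 [589.52  56.94  72.02] [-179.91   -0.3    70.19] [ 0.2 -0.1  1.6] [-0.055  0.031  0.143] 13.86
```

Request:
arm_command:
  targets:
    - [1,0,0,0,-0.1]
    - [1,0,0,0,-0.2]
    - [1,0,0,0,-0.3]
    - [1,0,0,0,-0.4]
    - [1,0,0,0,-0.5]
    - [1,0,0,0,-0.6]
    - [1,0,0,0,-0.69]
    - [1,0,0,0,-0.69]

```text
time_s: 11.53
ee_pos: [589.0, 57.0, 72.0]
ee_rot: [180.0, -0.3, 101.0]
force: [-0.8, 0.2, 3.0]
gripper_width: 13.9
```

Request:
arm_command:
  targets:
    - [1,0,0,0,0]
    - [1,0,0,0,0]
    - [1,0,0,0,0]

```text
time_s: 11.78
ee_pos: [588.9, 57.0, 72.0]
ee_rot: [180.0, -0.3, 100.9]
force: [0.1, -0.7, 0.7]
gripper_width: 13.7
```

```bash
python3 s.py
```

```text
11.7833 [588.92  57.    71.99] [180.    -0.34 100.92] [ 0.1 -0.7  0.7] [-0.148 -0.029  0.041] 13.67
```

Request:
arm_command:
  targets:
    - [0.4,0,0,0,0]
    - [0.4,0,0,0,0]
    - [0.4,0,0,0,0]
    - [0.4,0,0,0,0]
    - [0.4,0,0,0,0]
    - [0.4,0,0,0,0]

```text
time_s: 12.28
ee_pos: [589.0, 57.1, 72.0]
ee_rot: [180.0, -0.3, 100.9]
force: [0.6, 0.3, 0.2]
gripper_width: 51.2
```

Request:
arm_command:
  targets:
    - [0.4,0,0,-0.06,0]
    - [0.4,0,0,-0.13,0]
    - [0.4,0,0,-0.2,0]
    - [0.4,0,0,-0.25,0]
    - [0.4,0,0,-0.25,0]
    - [0.4,0,0,-0.25,0]

```text
time_s: 12.78
ee_pos: [589.9, 56.4, 198.6]
ee_rot: [179.8, -0.3, 100.9]
force: [-0.5, 0.8, -0.0]
gripper_width: 54.6
```

```bash
python3 - <<'E'
from h import *
st=env.state();print(repr(st["ee_pos"]),repr(st["ee_rot"]),st["gripper_width"])
im=env.grab_frame("wrist"); cv2.imwrite("pics/w7.png",im[:,:,::-1])
E
```

```text
array([589.87801218,  56.38116855, 198.63856969]) array([179.78085003,  -0.32282294, 100.90247135]) 54.56287216565597
```

View pics/w7.png

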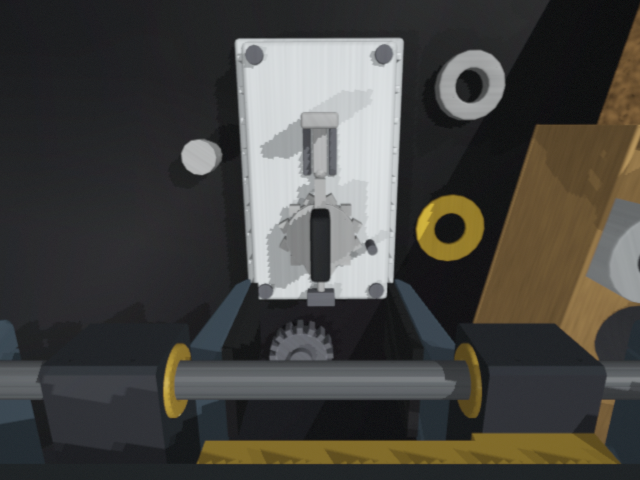

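```bash
python3 - <<'E'
from h import *
st=dict(ee_pos=np.array([589.878,56.381,198.639]),ee_rot=np.array([179.781,-.3228,100.902]))
from scipy.spatial.transform import Rotation as Ro
R=Ro.from_euler('xyz',st["ee_rot"],degrees=True).as_matrix()
for n,p,z in [("tab0",(319.5,113),91),("tab1",(319.5,127),91),("bar",(320,281),97),("bar0",(320,209),97),("pin",(371,246),64)]:
  X=ray("wrist",p,z,st);print(n,X.round(1),(R.T@(X-st["ee_pos"])).round(1))
im=cv2.imread("pics/w7.png")
cv2.imwrite("pics/w7c.png",cv2.resize(im[90:310,240:400],None,fx=3.5,fy=3.5,interpolation=cv2.INTER_CUBIC))
E
```

```text
tab0 [571.8 142.4  91. ] [ 87.3  -1.9 108.1]
tab1 [573.4 134.2  91. ] [ 78.9  -1.9 108.1]
bar [592.8  35.3  97. ] [-21.9  -1.5 101.5]
bar0 [583.4  84.1  97. ] [ 27.9  -1.5 101.8]
pin [627.1  57.7  64. ] [ -6.5  36.3 134.7]
```

View pics/w7c.png

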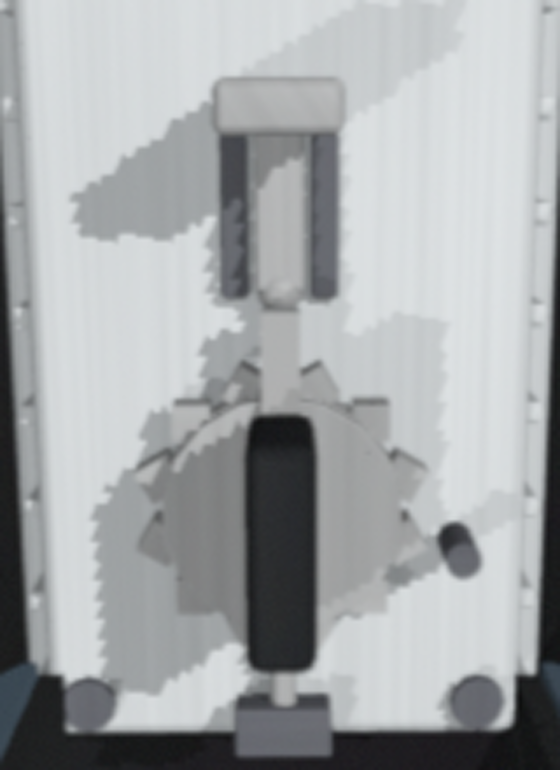

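Request:
arm_command:
  targets:
    - [1,0.06,-0.003,0,0]
    - [1,0.12,-0.003,0,0]
    - [1,0.18,-0.003,0,0]
    - [1,0.236,-0.003,0,0]
    - [1,0.236,-0.003,0,0]
    - [1,0.236,-0.003,0,0]
    - [1,0.236,-0.003,0,0]

```text
time_s: 13.42
ee_pos: [564.4, 171.4, 196.1]
ee_rot: [-179.8, -0.3, 100.9]
force: [-0.1, 0.5, 0.7]
gripper_width: 11.0
```

Request:
arm_command:
  targets:
    - [1,0,0,0.06,0]
    - [1,0,0,0.12,0]
    - [1,0,0,0.18,0]
    - [1,0,0,0.23,0]
    - [1,0,0,0.264,0]
    - [1,0,0,0.264,0]
    - [1,0,0,0.264,0]
  squeeze: 20

```text
time_s: 14.0
ee_pos: [563.5, 170.7, 63.1]
ee_rot: [-179.7, -0.3, 100.8]
force: [0.9, 0.3, -0.1]
gripper_width: 0.5
```

```bash
python3 - <<'E'
from h import *
st=env.state();print(repr(st["ee_pos"]),repr(st["ee_rot"]),st["gripper_width"],st["force"])
im=env.grab_frame("wrist"); cv2.imwrite("pics/w8.png",im[:,:,::-1])
im=env.grab_frame("scene")[210:300,300:400]; cv2.imwrite("pics/s8.png",cv2.resize(im[:,:,::-1],None,fx=6,fy=6,interpolation=cv2.INTER_CUBIC))
E
```

```text
array([563.46262877, 170.71245409,  63.14217514]) array([-179.68665255,   -0.27586662,  100.84160235]) 0.4567319615115521 [ 0.8702257   0.32793259 -0.13436789]
```

View pics/w8.png

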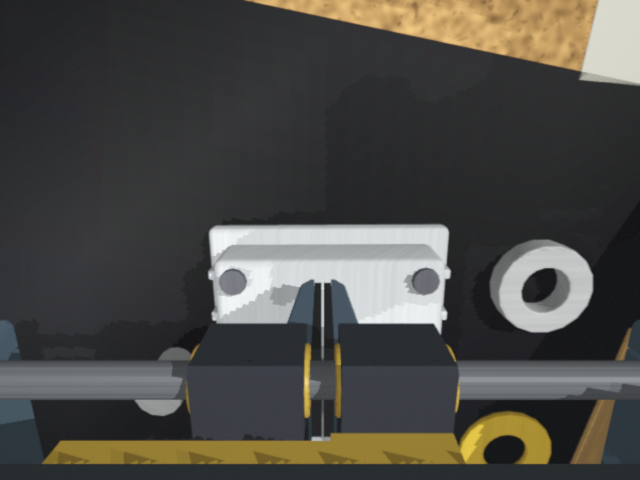

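View pics/s8.png

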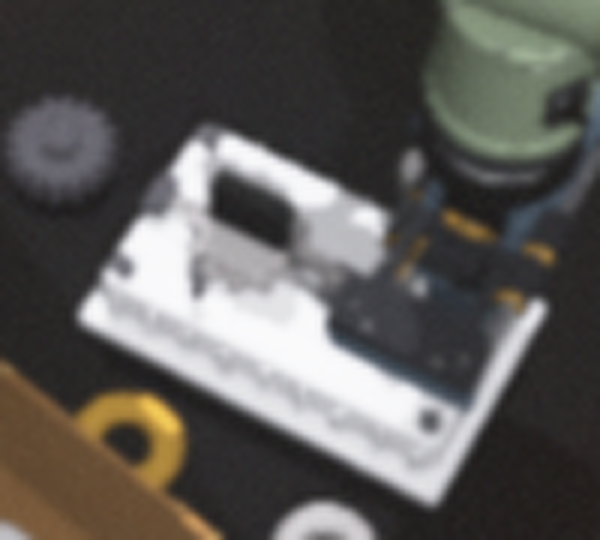

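Request:
arm_command:
  targets:
    - [1,-0.008,0,0,0]
    - [1,-0.014,0,0,0]
    - [1,-0.018,0,0,0]
    - [1,-0.022,0,0,0]
    - [1,-0.026,0,0,0]
    - [1,-0.03,0,0,0]
    - [1,-0.03,0,0,0]

```text
time_s: 14.68
ee_pos: [568.1, 157.0, 65.6]
ee_rot: [180.0, -0.3, 100.9]
force: [0.1, 1.5, 1.1]
gripper_width: 0.1
```

```bash
python3 s.py
```

```text
14.6833 [568.15 157.04  65.59] [179.98  -0.34 100.86] [0.1 1.5 1.1] [ 0.356 -0.09   0.045] 0.1
```

Request:
arm_command:
  targets:
    - [1,-0.003,0,0,0]
    - [1,-0.006,0,0,0]
    - [1,-0.009,0,0,0]
    - [1,-0.012,0,0,0]
    - [1,-0.012,0,0,0]

```text
time_s: 15.1
ee_pos: [569.4, 150.9, 65.5]
ee_rot: [180.0, -0.3, 100.8]
force: [-1.3, 1.7, 0.6]
gripper_width: 0.6
```

```bash
python3 s.py
```

```text
15.1 [569.38 150.92  65.53] [179.97  -0.33 100.85] [-1.3  1.7  0.6] [ 0.39  -0.039  0.003] 0.6
```

Request:
arm_command:
  targets:
    - [1,-0.003,0,0,0]
    - [1,-0.006,0,0,0]
    - [1,-0.008,0,0,0]
    - [1,-0.008,0,0,0]

```text
time_s: 15.43
ee_pos: [570.2, 146.7, 65.5]
ee_rot: [180.0, -0.3, 100.8]
force: [0.0, 2.5, 1.2]
gripper_width: 0.2
```

```bash
python3 s.py
```

```text
15.4333 [570.2  146.65  65.52] [179.97  -0.32 100.84] [0.  2.5 1.2] [ 0.344 -0.053  0.036] 0.22
```

Request:
arm_command:
  targets:
    - [1,-0.002,0,0,0]
    - [1,-0.004,0,0,0]
    - [1,-0.004,0,0,0]

```text
time_s: 15.68
ee_pos: [570.3, 146.4, 65.7]
ee_rot: [180.0, -0.5, 100.8]
force: [-1.4, 9.2, 3.3]
gripper_width: 0.4
```

```bash
python3 s.py
```

```text
15.6833 [570.31 146.43  65.66] [179.96  -0.51 100.77] [-1.4  9.2  3.3] [1.429 0.162 0.022] 0.44
```

Request:
arm_command:
  targets:
    - [1,-0.003,0,0,0]
    - [1,-0.006,0,0,0]
    - [1,-0.006,0,0,0]

```text
time_s: 15.93
ee_pos: [570.3, 146.4, 65.8]
ee_rot: [179.9, -0.8, 100.7]
force: [-2.5, 12.3, 2.1]
gripper_width: 0.5
```

```bash
python3 s.py
```

```text
15.9333 [570.34 146.4   65.85] [179.95  -0.82 100.67] [-2.5 12.3  2.1] [2.038 0.33  0.105] 0.48
```

Hard stop at about 12 N. I'll back off, rise and look.

Request:
arm_command:
  targets:
    - [1,0.02,0,0,0]
    - [1,0.04,0,0,0]
    - [1,0.04,0,-0.05,0]
    - [1,0.04,0,-0.12,0]
    - [1,0.04,0,-0.2,0]
    - [1,0.04,0,-0.27,0]
    - [1,0.04,0,-0.27,0]

```text
time_s: 16.52
ee_pos: [570.7, 164.9, 208.8]
ee_rot: [179.1, -0.8, 100.7]
force: [1.9, -0.2, 0.0]
gripper_width: 0.2
```

Request:
arm_command:
  targets:
    - [0.4,-0.07,0,0,0]
    - [0.4,-0.14,0,0,0]
    - [0.4,-0.2,0,0,0]
    - [0.4,-0.22,0,0,0]
    - [0.4,-0.22,0,0,0]
    - [0.4,-0.22,0,0,0]
    - [0.4,-0.22,0,0,0]

```text
time_s: 17.1
ee_pos: [590.8, 58.0, 207.0]
ee_rot: [179.2, -0.8, 100.7]
force: [0.5, 0.5, -0.5]
gripper_width: 44.2
```

```bash
python3 - <<'E'
from h import *
from scipy.spatial.transform import Rotation as Ro
st=env.state();print(repr(st["ee_pos"]),repr(st["ee_rot"]),st["gripper_width"],st["force"])
im=env.grab_frame("wrist")[:,:,::-1]; cv2.imwrite("pics/w9.png",im)
cv2.imwrite("pics/w9c.png",cv2.resize(im[90:310,240:400],None,fx=3.5,fy=3.5,interpolation=cv2.INTER_CUBIC))
E
```

```text
array([590.80913569,  58.02235265, 206.95900516]) array([179.1689748 ,  -0.82852097, 100.7374948 ]) 44.17971813070216 [ 0.53268419  0.45711951 -0.52593964]
```

View pics/w9.png

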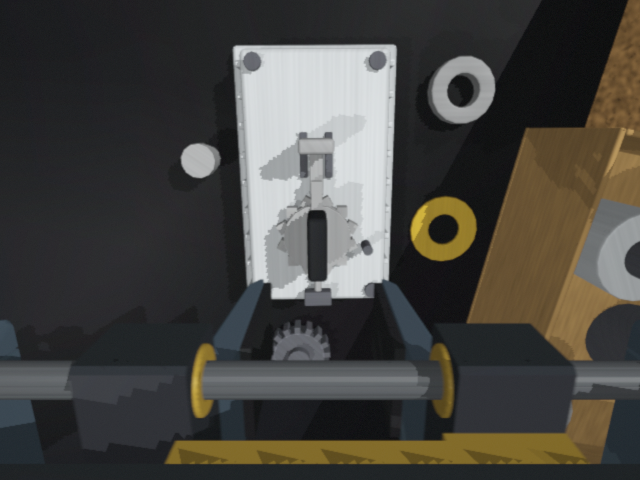

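View pics/w9c.png

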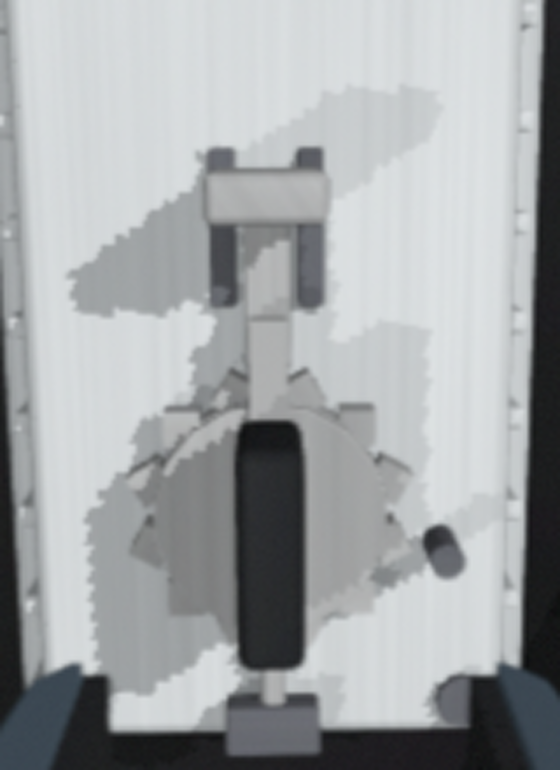

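```bash
python3 - <<'E'
from h import *
A=dict(ee_pos=np.array([589.878,56.381,198.639]),ee_rot=np.array([179.781,-.3228,100.902]))
B=dict(ee_pos=np.array([590.809,58.022,206.959]),ee_rot=np.array([179.169,-.8285,100.7375]))
yd=np.array([-.202,.979,0])
for st,t0,t1,b in [(A,78,132,670),(B,168,222,668)]:
  f=lambda y,z:ray("wrist",(240+275/3.5,90+y/3.5),z,st)@yd
  print(f(t0,91)-f(b,97),f(t1,91)-f(b,97), f(t0,91)-f(t1,91))
E
```

```text
109.88439903258532 100.65305168907292 9.231347343512386
96.79975795308664 86.96126392137685 9.838494031709793
```

```bash
python3 - <<'E'
from h import *
print(env.job_done()); s=env.state();print(s['time_s'],s['force'],s['gripper_width'])
E
```

```text
the job is handed in; nothing more can be done
None
the job is handed in; nothing more can be done
```

The dial is set at the third click from the stop with the lock pushed home, and the job was handed in at about 17 s of the 72 s allowed. No verdict was reported.

- **Seating:** I gripped the dial bar at two clicks out and turned it clockwise to the pin. It held there for 0.3 s with the wrist torque at 0.71–0.82 N m. That is above the 0.55 N m aimed for but below the 1.1 N m limit, and works out to a push of about 15–18 N. The picture showed the lug touching the pin.
- **Back-off:** I turned it three clicks anticlockwise and let go. Afterwards the bar and lug lay along the adjuster's y, about 90°, both before and after locking.
- **Lock:** I pushed the tab with closed fingers until it stopped hard at about 12 N, against about 3 N of sliding friction. Two pictures give a travel of 13.1–13.7 mm, with the threshold at 11.5 mm and the full stroke at 14 mm. The nose itself is hidden under the lug, so I could not see it between the teeth.
- **Clearance:** At hand-in the gripper was open, well above the parts and reading about zero force. I saw no bench part shifted, but I did not measure their positions again.
- **Disagreement:** The top and wrist cameras differed by up to about 4 mm (8 mm for the bar) on the dial's position. I used a value in between. The low side forces while turning (2 N or less) showed the grip was well centred.

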